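# Crate the planer's stripped gearbox, heaviest part lowest

## Robot

A 6-joint arm with a two-finger parallel gripper is mounted at the origin on the work surface. World frame = base frame: x ahead of the robot, y to its left, z up, the work surface at z = 0. Lengths are in m, angles in rad, forces in N, time in s.
With the tool pointing down it reaches from about 0.25 to 0.775 m from the base axis. Payload 4 kg.
Tool frame: the origin (TCP) lies on the front face of the gripper's body, between the roots of the fingers; the fingertips stand 97 mm ahead of it and the grasp point (between the pads) lies 78 mm ahead of it (grip_depth is the distance from the TCP to the grasp point, in m); z points along the fingers, y is the line along which they close (so a half turn about z gives the same grasp; the last joint's range is limited). The gripper opens to 94 mm and grips with 3 to 60 N. Pads are 16 mm wide; open, the fingers measure 119 mm over their backs; the gripper's body (75 mm by 177 mm) begins 78 mm behind the grasp point.
Start: joints at [1.145, 0.087, 1.371, -0, 1.684, -0.103], TCP at [0.174, 0.522, 0.303] pointing down, gripper open.
Joint ranges: [-3.1, 3.1], [-0.76, 2.03], [0.27, 2.55], [-1.08, 4.22], [0.17, 2.65], [-2.57, 2.57]. Speed limits (rad/s): [2.79, 2.79, 3.14, 3.14, 3.14, 3.14].

## Interface

Orientations are given as a unit quaternion [x, y, z, w].
In Python, from bench import observe, camera, calibration, hand_in, grip_depth gives the robot as it stands.
- The arm moves only by the tool move_arm, never from a script. Its argument "targets" is a list of rows, each an object of numbers: "hand": the closure, from 0 (fully open) to 1 (shut); "dx", "dy", "dz": the shift along the tool's x, y, z in cm; "rx", "ry", "rz": the turn, a rotation vector about the tool's x, y, z in rad. A call has 1 to 8 rows; each row shifts and turns the commanded pose from where the row before left it, along the tool's axes as they then stand; what a row does not reach is not made up. A row lasts 1/10 s, in which the tool goes at most 50 mm and 8.59 degrees, less where a joint would pass 70% of its speed; a pose out of reach is approached as far as the arm can. A call with a gripper value outside its range is refused whole. The fingers move at their own pace and stop on an object; "force" is the grip in N (left out, the last holds). Time passes only in rows, so rows that do not move let the fingers close. It gives the time, the measured TCP pose, the force, the opening and the grip force at its end, in the units of the state.
- observe(): the state, without advancing time (a new reading comes with each control period).
- camera(name): name is "scene" or "top" or "wrist"; returns the picture (420x560x3 uint8, red, green, blue); there is no depth.
- calibration(name): a dict with "camera_matrix" (3x3 intrinsics, pixels), "rvec" (rotation vector, rad) and "tvec" (3), from world to camera coordinates, as OpenCV has them. Camera axes: x right, y down, z forward; pixel columns grow to the right and rows downward; lengths in m; the calibration is good to about 2 mm. A picture is of the moment at which its call begins: read the wrist's pose just before it. calibration takes no time and is no camera call; for the wrist camera it gives the pose at the moment of the call.
- hand_in(): hands the job in; it is judged then, once.
The state is a dict: "time": time; "qpos": joint angles; "qvel": joint speeds; "effort": joint torques, N m; "ee_pos": TCP position; "ee_rot": TCP orientation; "contact_force": force on the tool from outside, world axes, zero at the start; "moment": the same for the moment, N m; "grip_width": opening from 0.0 (shut) to 1.0 (fully open); "grip_force": force on a finger pad.
Only numpy, scipy, OpenCV 4.12 (cv2) and the standard library are available. Lean on these libraries where they do the work, as an engineer would, in place of code of your own. Each camera call takes 0.05 s, during which the arm holds its last target. There are 200 camera calls.

## Task

Pack the planer's stripped gearbox in the plywood crate, heaviest part lowest and lightest on top: the iron housing flat on the crate's floor with its dowels up, the aluminium cover on it, fully home on both dowels with its boss up, and the plastic guard, open side down, over the boss and lying flat on the cover. Lower each part into place rather than dropping it, and leave everything else on the bench where it is.

Things in the scene. Friction and masses are not known exactly. Their poses are not given: they have to be found in the camera images.
- crate: Open-topped plywood crate fixed to the bench, outside 244 (x) by 168 (y) by 88 mm high; walls 10 mm, floor 9 mm thick: inside 224 by 148 mm, inner floor 9 mm above the origin. Finger-jointed corners, a dark hand slot in each short end. Origin: centre of the underside; x along its long side, z up.
- housing: Gearbox housing, bare dark cast iron, heaviest part (about 0.8 kg): open-topped hollow box 112 (x) by 56 (y) by 38 mm high, flat sides, plus an ear on each end (154 mm long in all). On each ear stands a steel dowel, 8 mm thick, 12 tall, upper 4.5 tapered, at x = +-66.5, y = 0 mm. Starts upright. Origin: centre of the underside; x along its length, z up. Same after a half turn about z.
- cover: Aluminium gearbox cover (about 0.24 kg): plate 8 mm thick with the housing's outline (154 by 56), a 10 mm hole for a dowel in each ear at x = +-66.5, y = 0. On its middle a flat-sided boss 36 (x) by 28 (y), top 22 mm above the underside, with a plug to 25. Starts flat, boss up. Origin: centre of the underside; x along its length, z up. Same after a half turn. Home, it lies on the housing's top.
- guard: Black plastic belt guard, lightest part (about 0.07 kg): an upside-down tray 104 (x) by 50 (y) by 24 mm high, walls and top 3 mm, open below (inside 98 by 44 by 21), louvres on top. Its rim lies on the cover's plate, between the dowels, with the boss inside. Starts open side down. Origin: centre of the underside (rim); x along its length, z up.
- pulley: Bystander: cast-iron V-belt pulley, 90 mm across, 22 mm thick, 30 mm high at the hub, lying among the gearbox parts. Origin: centre of the underside.
- bearing: Bystander: steel ball-bearing ring, 52 mm across, 15 mm high. Origin: centre of the underside.
- gear: Bystander: steel spur gear, 65 mm across, 28 mm high. Origin: centre of the underside.
- wrench: Bystander: steel wrench lying along its x. Origin: centre of the underside.
- screwdriver: Bystander: screwdriver with a wooden handle, lying along its x. Origin: centre of the underside.
- oil: Bystander: white plastic oil bottle with a black cap, 56 mm across, 150 mm high, upright. Origin: centre of the underside.
- screws: Bystander: small open steel tray of cap screws, 110 by 75 by 28 mm. Origin: centre of the underside.
- hammer: Bystander: hammer lying along its x. Origin: centre of the underside.

How it is judged:
At the end, for the whole second after the job is handed in: Housing level on the crate floor, dowels up; cover home on both dowels (underside within 2.5 mm of the housing's top, centres within 3.5 mm), boss up; guard flat on the cover's plate over the boss, open side down (within 2.5 mm of the plate, centres within 25 mm); all at rest (z of housing in the frame of crate between 0.006 and 0.012 m and horizontal distance between housing and crate below 0.06 m and angle between housing's own z axis and vertical below 0.05 rad and z of cover in the frame of housing between 0.036 and 0.0405 m and horizontal distance between cover and housing below 0.0035 m and angle between the x axis of cover and the x axis of housing, either way round below 0.04 rad and angle between cover's own z axis and vertical below 0.06 rad and z of guard in the frame of cover between 0.006 and 0.0105 m and horizontal distance between guard and cover below 0.025 m and angle between guard's own z axis and vertical below 0.07 rad and linear speed of each of housing, cover, guard below 0.01 m/s); the robot touches nothing.
It fails at once if a gearbox part is dropped: it falls freely faster than 0.5 m/s (more than about 13 mm) ((linear speed of housing above 0.5 m/s and contact force between the fingers and housing below 0.05 N) or (linear speed of cover above 0.5 m/s and contact force between the fingers and cover below 0.05 N) or (linear speed of guard above 0.5 m/s and contact force between the fingers and guard below 0.05 N)).
It fails at once if a bystander is moved more than 25 mm (distance of any of pulley, bearing, gear, wrench, screwdriver, oil, screws, hammer from where it was at the start of the episode above 0.025 m).
It also fails if it takes over 72 s, if anything falls off the work surface, if the arm or the gripper's body presses on something with over 40 N, if the wrist force passes 120 N, or if a joint passes its speed limit or range.

## Working session

There is one attempt and no reset: what is moved stays moved. The work goes in short steps, Python scripts to look and compute and a tool call to move; the robot and the scene stay as the last step left them, time stands still between calls to the robot, and variables do not carry over. Pictures are saved under pics/ and viewed, at most 12 in all, crops included, and the job is handed in when it is done.

Besides the shell and the picture viewer there is one more tool, called after ">>>" as name(argument=value, ...) on one line, values as JSON. move_arm: Moves the arm, as the interface text tells. Its arguments: {"type":"object","properties":{"targets":{"type":"array"},"force":{"type":"number"}},"required":["targets"]}

```bash
mkdir -p pics; ls; python3 - <<'E'
from bench import observe,camera,calibration,grip_depth
import cv2,numpy as np
for n in("top","scene"):
    im=camera(n);cv2.imwrite(f"pics/{n}0.png",im[:,:,::-1])
    c=calibration(n);K=np.array(c["camera_matrix"]);R=cv2.Rodrigues(np.array(c["rvec"],float))[0];print(n,K.round(1).tolist(),(-R.T@np.array(c["tvec"]).ravel()).round(3),R.round(2).tolist())
print(observe(),grip_depth)
E
```

```text
pics
top [[456.9, 0.0, 276.9], [0.0, 456.9, 207.2], [0.0, 0.0, 1.0]] [0.399 0.025 1.605] [[0.01, -1.0, 0.01], [-0.99, -0.01, -0.13], [0.13, -0.0, -0.99]]
scene [[485.6, 0.0, 275.8], [0.0, 485.6, 202.3], [0.0, 0.0, 1.0]] [1.3   0.207 1.074] [[-0.26, 0.97, -0.01], [0.78, 0.2, -0.59], [-0.57, -0.16, -0.81]]
{'time': 0.1, 'qpos': array([ 1.14487710e+00,  8.78557105e-02,  1.37207719e+00,  1.26755728e-05,
        1.68357845e+00, -1.03075474e-01]), 'qvel': array([ 0.00026723, -0.00248914, -0.00364637, -0.00023897, -0.00104592,
        0.00205984]), 'effort': array([ 2.23069226e-03, -3.41256773e+01, -3.03301513e+01,  7.20390561e-02,
        3.04688432e-02, -1.03397597e-04]), 'ee_pos': array([0.17436158, 0.52131912, 0.30164806]), 'ee_rot': array([ 1.60720990e-01,  9.86999414e-01, -9.24341273e-04, -2.56876447e-04]), 'contact_force': array([ 1.248211  , -0.38300436,  0.38529014]), 'moment': array([-0.03749757,  0.00463416, -0.01058415]), 'grip_force': 0.0, 'grip_width': 0.9949984308904941} 0.0784
```

View pics/top0.png

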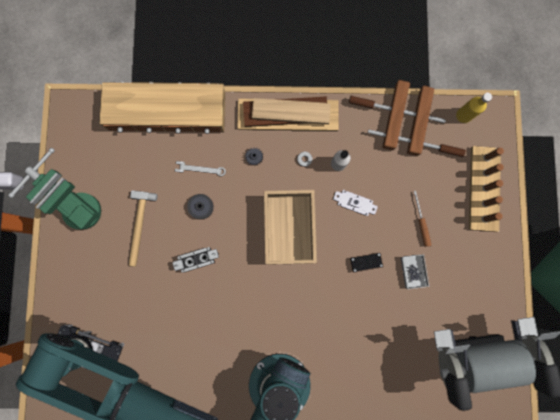

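View pics/scene0.png

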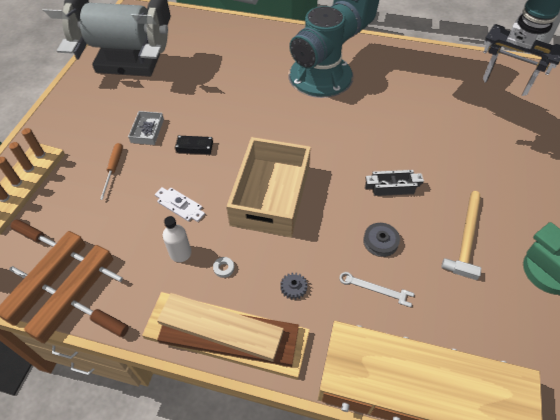

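The top view has the housing at about (195,260), cover (355,203), guard (367,262) and crate (290,227). The oil bottle is near (343,160), and the scene view agrees. Next I'll measure.

```bash
cat > h.py <<'E'
from bench import observe,camera,calibration,hand_in
import cv2,numpy as np
from scipy.spatial.transform import Rotation as Ro
def cal(n):
    c=calibration(n);return np.array(c["camera_matrix"],float),cv2.Rodrigues(np.array(c["rvec"],float))[0],np.array(c["tvec"],float).ravel()
def ray(c,px,z):
    K,R,t=c;px=np.atleast_2d(np.array(px,float))
    d=np.c_[px,np.ones(len(px))]@np.linalg.inv(K).T@R;o=-R.T@t
    return o+d*((z-o[2])/d[:,2])[:,None]
def proj(c,p):
    K,R,t=c;q=(np.atleast_2d(p)@R.T+t)@K.T;return q[:,:2]/q[:,2:]
def biggest(m):
    return max(cv2.findContours(m.astype(np.uint8),cv2.RETR_EXTERNAL,cv2.CHAIN_APPROX_NONE)[0],key=cv2.contourArea)
def rect(c,cnt,z):
    """min-area rectangle of a contour cast on plane z: centre, long, short (mm), yaw of long side (deg)"""
    p=ray(c,cnt[:,0,:],z)[:,:2].astype(np.float32);(x,y),(w,h),a=cv2.minAreaRect(p*1000)
    if w<h:w,h,a=h,w,a+90
    return [round(float(v),1) for v in(x,y,w,h,(a+90)%180-90)]
def goto(x,y,z,yaw):
    """shift in tool axes (cm) and rz (rad) to TCP x,y,z (m), tool y axis along yaw (deg, mod 180)"""
    s=observe();R=Ro.from_quat(s["ee_rot"]).as_matrix();d=R.T@(np.array([x,y,z])-s["ee_pos"])*100
    cur=np.degrees(np.arctan2(R[1,1],R[0,1]));w=(yaw-cur+90)%180-90
    print("t",round(s["time"],2),"ee",s["ee_pos"].round(4),"tooly",cur.round(2),"tilt",R[:,2].round(4),"\n dx dy dz cm",d.round(2),"rz",round(-np.radians(w),3))
E
python3 - <<'E'
from h import *
c=cal("top");im=camera("top");hsv=cv2.cvtColor(im,cv2.COLOR_RGB2HSV)
def roi(x0,y0,x1,y1):
    m=np.zeros(im.shape[:2],bool);m[y0:y1,x0:x1]=1;return m
S,V=hsv[...,1],hsv[...,2]
print("brown",hsv[230,350],hsv[300,220])
M={"housing":(roi(165,238,226,282)&(S<70),.03),"cover":(roi(325,182,385,222)&(S<70),.008),"guard":(roi(342,245,390,280)&(V<60),.024),"crate":(roi(255,182,325,270)&(V>110),.088),"oil":(roi(328,140,360,180)&(S<60),.075),"pulley":(roi(180,188,220,225)&(V<75),.022)}
for k,(m,z) in M.items():
    ct=biggest(m);print(k,z,rect(c,ct,z),cv2.boundingRect(ct))
cs=cal("scene");print("oil base scene",ray(cs,[[178,256]],0).round(3),"screws",ray(cs,[[147,128]],.01).round(3),"oil top",ray(cs,[[171,220]],.15).round(3))
big=[cv2.resize(im[y:y+50,x:x+66],(396,300),interpolation=cv2.INTER_CUBIC) for x,y in((165,235),(323,178),(335,238))]
b2=cv2.resize(im[175:275,240:340],(300,300))
cv2.imwrite("pics/mos.png",np.vstack([np.hstack(big[:2]),np.hstack([big[2],cv2.copyMakeBorder(b2,0,0,0,96,cv2.BORDER_CONSTANT)])])[:,:,::-1])
goto(.45,.3,.25,0)
E
```

```text
brown [ 12  74 151] [ 13  77 149]
housing 0.03 [416.3, 294.8, 164.3, 65.5, -72.4] (171, 246, 49, 27)
cover 0.008 [623.1, -259.4, 164.8, 68.1, 69.9] (332, 188, 47, 29)
guard 0.024 [414.0, -290.5, 104.5, 45.4, -79.0] (350, 254, 32, 17)
crate 0.088 [532.6, -26.1, 290.8, 232.7, 0.7] (255, 182, 70, 88)
oil 0.075 [758.4, -196.1, 76.9, 58.2, -44.1] (330, 150, 21, 22)
pulley 0.022 [599.4, 287.2, 87.5, 80.9, -89.3] (187, 195, 26, 24)
oil base scene [[ 0.775 -0.207  0.   ]] screws [[ 0.384 -0.464  0.01 ]] oil top [[ 0.764 -0.2    0.15 ]]
t 0.15 ee [0.1744 0.5214 0.3018] tooly 71.5 tilt [-7.0e-04 -1.5e-03 -1.0e+00] 
 dx dy dz cm [-33.16 -12.24   5.19] rz 1.248
```

View pics/mos.png

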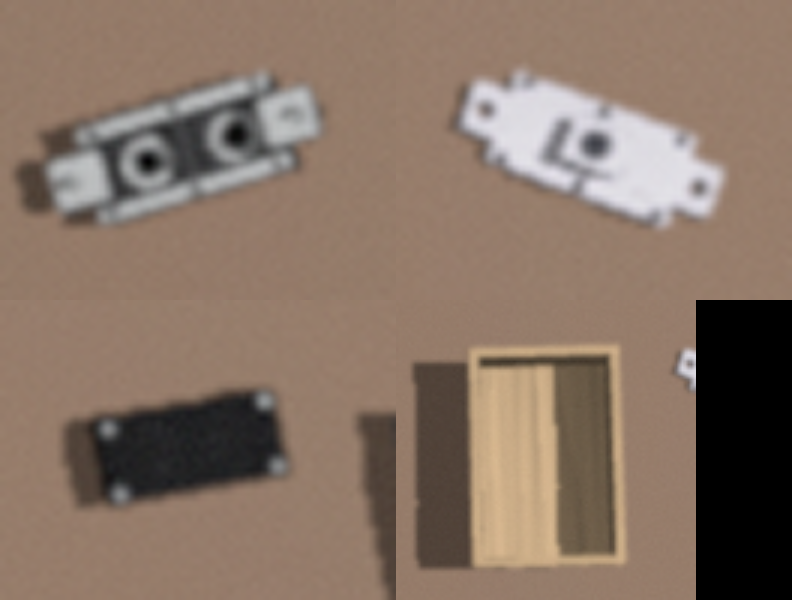

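Mosaic: the housing's dowel ears sit at the ends of a box yawed about -72°. The cover is yawed about 70°, with the boss hole at crop (595,145). The guard is at about -79°, and the crate is square to the axes. I'll move over the housing.

```bash
python3 - <<'E'
from h import *
c=cal("top")
q=np.array([[469,347],[620,345],[627,565],[469,568]],float);q=(q-[396,300])/3+[240,175]
p=ray(c,q,.088);print("crate corners",p.round(4).tolist(),"centre",p.mean(0).round(4))
print("housing",ray(c,[[195.6,259.7]],.038).round(4))
goto(.417,.293,.28,17.6)
E
```

```text
crate corners [[0.6473, 0.0602, 0.088], [0.6518, -0.1091, 0.088], [0.4069, -0.1172, 0.088], [0.4016, 0.0564, 0.088]] centre [ 0.5269 -0.0274  0.088 ]
housing [[0.4146 0.2916 0.038 ]]
t 0.15 ee [0.1744 0.5214 0.3018] tooly 71.5 tilt [-7.0e-04 -1.5e-03 -1.0e+00] 
 dx dy dz cm [-30.25 -13.96   2.2 ] rz 0.941
```

>>> move_arm(targets=[{"hand":0,"dx":-3.8,"dy":-1.75,"dz":0.3},{"hand":0,"dx":-3.8,"dy":-1.75,"dz":0.3},{"hand":0,"dx":-3.8,"dy":-1.75,"dz":0.3},{"hand":0,"dx":-3.8,"dy":-1.75,"dz":0.3},{"hand":0,"dx":-3.8,"dy":-1.75,"dz":0.3},{"hand":0,"dx":-3.8,"dy":-1.75,"dz":0.3},{"hand":0,"dx":-3.8,"dy":-1.75,"dz":0.2},{"hand":0,"dx":-3.7,"dy":-1.75,"dz":0.2}])

```text
invalid input at $.targets[0]: expected keys hand, dx, dy, dz, rx, ry, rz
```

>>> move_arm(targets=[{"hand":0,"rz":0.135},{"hand":0,"rz":0.135},{"hand":0,"rz":0.135},{"hand":0,"rz":0.135},{"hand":0,"rz":0.135},{"hand":0,"rz":0.135},{"hand":0,"rz":0.13},{"hand":0}])

```text
invalid input at $.targets[0]: expected keys hand, dx, dy, dz, rx, ry, rz
```

```bash
python3 - <<'E'
from h import *
goto(.417,.293,.28,17.6)
im=camera("wrist");cv2.imwrite("pics/w1.png",im[:,:,::-1]);c=cal("wrist");print(c[0].round(1).tolist(),(-c[1].T@c[2]).round(4))
print(proj(c,[[.417,.293,.038]]))
E
```

```text
t 0.15 ee [0.1744 0.5214 0.3018] tooly 71.5 tilt [-7.0e-04 -1.5e-03 -1.0e+00] 
 dx dy dz cm [-30.25 -13.96   2.2 ] rz 0.941
[[322.3, 0.0, 281.9], [0.0, 322.3, 208.9], [0.0, 0.0, 1.0]] [0.0948 0.5483 0.3839]
[[180.60388945 406.21841188]]
```

View pics/w1.png

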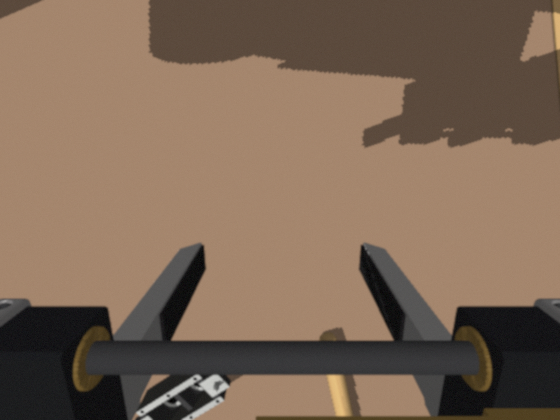

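The picture shows the wrist camera sitting on the tool's +x side, with the fingers at the bottom and the housing near (185,400). I'll resend the move with all keys.

>>> move_arm(targets=[{"hand":0,"dx":-4.2,"dy":-2.3,"dz":0.3,"rx":0,"ry":0,"rz":0},{"hand":0,"dx":-4.2,"dy":-2.3,"dz":0.3,"rx":0,"ry":0,"rz":0},{"hand":0,"dx":-4.2,"dy":-2.3,"dz":0.3,"rx":0,"ry":0,"rz":0},{"hand":0,"dx":-4.2,"dy":-2.3,"dz":0.3,"rx":0,"ry":0,"rz":0},{"hand":0,"dx":-4.2,"dy":-2.3,"dz":0.3,"rx":0,"ry":0,"rz":0},{"hand":0,"dx":-4.2,"dy":-2.3,"dz":0.3,"rx":0,"ry":0,"rz":0},{"hand":0,"dx":-4.2,"dy":-2.3,"dz":0.2,"rx":0,"ry":0,"rz":0},{"hand":0,"dx":-4.2,"dy":-2.3,"dz":0.2,"rx":0,"ry":0,"rz":0}])

```text
time: 1.0
ee_pos: [0.4356, 0.2388, 0.2805]
ee_rot: [0.161, 0.987, 0.0, 0.0]
contact_force: [0.0, 1.2, -0.2]
grip_width: 0.998
grip_force: 0.0
```

>>> move_arm(targets=[{"hand":0,"dx":0,"dy":0,"dz":0,"rx":0,"ry":0,"rz":0.135},{"hand":0,"dx":0,"dy":0,"dz":0,"rx":0,"ry":0,"rz":0.135},{"hand":0,"dx":0,"dy":0,"dz":0,"rx":0,"ry":0,"rz":0.135},{"hand":0,"dx":0,"dy":0,"dz":0,"rx":0,"ry":0,"rz":0.135},{"hand":0,"dx":0,"dy":0,"dz":0,"rx":0,"ry":0,"rz":0.135},{"hand":0,"dx":0,"dy":0,"dz":0,"rx":0,"ry":0,"rz":0.135},{"hand":0,"dx":0,"dy":0,"dz":0,"rx":0,"ry":0,"rz":0.13},{"hand":0,"dx":0,"dy":0,"dz":0,"rx":0,"ry":0,"rz":0}])

```text
time: 1.8
ee_pos: [0.4347, 0.2405, 0.2805]
ee_rot: [0.59, 0.807, -0.0, -0.0]
contact_force: [-0.2, -0.4, -0.3]
grip_width: 1.0
grip_force: 0.0
```

```bash
python3 - <<'E'
from h import *
goto(.417,.293,.28,17.6)
c=cal("wrist");im=camera("wrist");cv2.imwrite("pics/w2.png",im[:,:,::-1]);print(c[0].round(1).tolist(),(-c[1].T@c[2]).round(4))
print(proj(c,[[.415,.292,.038]]))
E
```

```text
t 1.8 ee [0.4347 0.2405 0.2805] tooly 17.66 tilt [-4.e-04 -1.e-04 -1.e+00] 
 dx dy dz cm [ 5.54 -0.09  0.05] rz 0.001
[[322.3, 0.0, 281.9], [0.0, 322.3, 208.9], [0.0, 0.0, 1.0]] [0.4093 0.3208 0.3624]
[[279.03808698 142.78681969]]
```

View pics/w2.png

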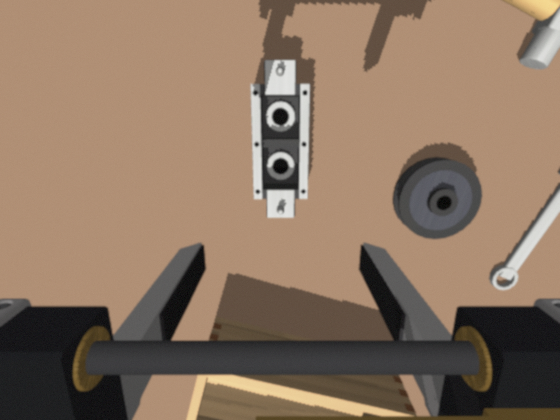

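The housing stands square under the wrist camera, with ends at about (280,60) and (281,218), sides at columns 251 and 309, and its centre near (280,141). I'll refine that with a mask.

```bash
python3 - <<'E'
from h import *
c=cal("wrist");im=cv2.imread("pics/w2.png");hsv=cv2.cvtColor(im,cv2.COLOR_BGR2HSV)
m=(hsv[...,1]<45)&(hsv[...,2]>110);m[:40]=0;m[230:]=0;m[:,:235]=0;m[:,325:]=0
m=cv2.morphologyEx(m.astype(np.uint8),cv2.MORPH_CLOSE,np.ones((25,25)))
ct=biggest(m);r=rect(c,ct,.038);print(r,cv2.boundingRect(ct))
x,y=r[0]/1e3,r[1]/1e3
goto(x,y,.1004,r[4]+90)
E
```

```text
[416.2, 291.7, 153.3, 57.2, -72.1] (250, 59, 61, 159)
t 1.85 ee [0.4347 0.2405 0.2805] tooly 17.79 tilt [-4.e-04 -1.e-04 -1.e+00] 
 dx dy dz cm [ 5.44 -0.19 18.01] rz -0.002
```

>>> move_arm(targets=[{"hand":0,"dx":1.4,"dy":-0.2,"dz":1,"rx":0,"ry":0,"rz":0},{"hand":0,"dx":2,"dy":0,"dz":2.5,"rx":0,"ry":0,"rz":0},{"hand":0,"dx":2,"dy":0,"dz":3.5,"rx":0,"ry":0,"rz":0},{"hand":0,"dx":0,"dy":0,"dz":4,"rx":0,"ry":0,"rz":0},{"hand":0,"dx":0,"dy":0,"dz":3.5,"rx":0,"ry":0,"rz":0},{"hand":0,"dx":0,"dy":0,"dz":2,"rx":0,"ry":0,"rz":0},{"hand":0,"dx":0,"dy":0,"dz":1,"rx":0,"ry":0,"rz":0},{"hand":0,"dx":0,"dy":0,"dz":0.5,"rx":0,"ry":0,"rz":0}])

```text
time: 2.65
ee_pos: [0.4156, 0.2916, 0.0994]
ee_rot: [0.59, 0.808, -0.001, -0.001]
contact_force: [-0.5, -0.3, 0.2]
grip_width: 0.999
grip_force: 0.0
```

>>> move_arm(targets=[{"hand":1,"dx":0,"dy":0,"dz":0,"rx":0,"ry":0,"rz":0},{"hand":1,"dx":0,"dy":0,"dz":0,"rx":0,"ry":0,"rz":0},{"hand":1,"dx":0,"dy":0,"dz":0,"rx":0,"ry":0,"rz":0},{"hand":1,"dx":0,"dy":0,"dz":0,"rx":0,"ry":0,"rz":0},{"hand":1,"dx":0,"dy":0,"dz":0,"rx":0,"ry":0,"rz":0},{"hand":1,"dx":0,"dy":0,"dz":0,"rx":0,"ry":0,"rz":0}], force=40)

```text
time: 3.25
ee_pos: [0.4164, 0.2914, 0.1013]
ee_rot: [0.59, 0.807, -0.0, -0.0]
contact_force: [-1.2, -0.7, 3.6]
grip_width: 0.595
grip_force: 40.0
```

>>> move_arm(targets=[{"hand":1,"dx":0,"dy":0,"dz":-1,"rx":0,"ry":0,"rz":0},{"hand":1,"dx":0,"dy":0,"dz":-2,"rx":0,"ry":0,"rz":0},{"hand":1,"dx":0,"dy":0,"dz":-3,"rx":0,"ry":0,"rz":0},{"hand":1,"dx":0,"dy":0,"dz":-3,"rx":0,"ry":0,"rz":0},{"hand":1,"dx":0,"dy":0,"dz":-2,"rx":0,"ry":0,"rz":0},{"hand":1,"dx":0,"dy":0,"dz":-1,"rx":0,"ry":0,"rz":0},{"hand":1,"dx":-1.5,"dy":0,"dz":0,"rx":0,"ry":0,"rz":0},{"hand":1,"dx":-3,"dy":0,"dz":0,"rx":0,"ry":0,"rz":0}])

```text
time: 4.05
ee_pos: [0.4292, 0.2483, 0.2188]
ee_rot: [0.589, 0.808, -0.001, -0.001]
contact_force: [-0.0, -1.1, -8.7]
grip_width: 0.591
grip_force: 40.0
```

>>> move_arm(targets=[{"hand":1,"dx":-4,"dy":0.1,"dz":0,"rx":0,"ry":0,"rz":0},{"hand":1,"dx":-4,"dy":0.1,"dz":0,"rx":0,"ry":0,"rz":0},{"hand":1,"dx":-4,"dy":0.1,"dz":0,"rx":0,"ry":0,"rz":0},{"hand":1,"dx":-4,"dy":0.1,"dz":0,"rx":0,"ry":0,"rz":0},{"hand":1,"dx":-4,"dy":0.1,"dz":0,"rx":0,"ry":0,"rz":0},{"hand":1,"dx":-4,"dy":0.1,"dz":0,"rx":0,"ry":0,"rz":0},{"hand":1,"dx":-3.2,"dy":0.2,"dz":0,"rx":0,"ry":0,"rz":0},{"hand":1,"dx":-2,"dy":0.1,"dz":0,"rx":0,"ry":0,"rz":0}])

```text
time: 4.85
ee_pos: [0.5264, -0.0306, 0.2177]
ee_rot: [0.592, 0.806, -0.002, -0.002]
contact_force: [0.2, 0.4, -7.5]
grip_width: 0.596
grip_force: 40.0
```

>>> move_arm(targets=[{"hand":1,"dx":0,"dy":0,"dz":0,"rx":0,"ry":0,"rz":-0.06},{"hand":1,"dx":0,"dy":0,"dz":0,"rx":0,"ry":0,"rz":-0.12},{"hand":1,"dx":0,"dy":0,"dz":0,"rx":0,"ry":0,"rz":-0.14},{"hand":1,"dx":0,"dy":0,"dz":0,"rx":0,"ry":0,"rz":-0.14},{"hand":1,"dx":0,"dy":0,"dz":0,"rx":0,"ry":0,"rz":-0.14},{"hand":1,"dx":0,"dy":0,"dz":0,"rx":0,"ry":0,"rz":-0.14},{"hand":1,"dx":0,"dy":0,"dz":0,"rx":0,"ry":0,"rz":-0.14},{"hand":1,"dx":0,"dy":0,"dz":0,"rx":0,"ry":0,"rz":-0.14}])

```text
time: 5.65
ee_pos: [0.5257, -0.0279, 0.2176]
ee_rot: [0.119, 0.993, -0.0, -0.003]
contact_force: [-0.2, -0.1, -7.8]
grip_width: 0.591
grip_force: 40.0
```

>>> move_arm(targets=[{"hand":1,"dx":0,"dy":0,"dz":0,"rx":0,"ry":0,"rz":-0.13},{"hand":1,"dx":0,"dy":0,"dz":0,"rx":0,"ry":0,"rz":-0.08},{"hand":1,"dx":0,"dy":0,"dz":0,"rx":0,"ry":0,"rz":-0.04},{"hand":1,"dx":0,"dy":0,"dz":0,"rx":0,"ry":0,"rz":0}])

```text
time: 6.05
ee_pos: [0.5258, -0.0278, 0.2179]
ee_rot: [-0.003, 1.0, 0.0, -0.003]
contact_force: [-0.7, -0.1, -8.3]
grip_width: 0.592
grip_force: 40.0
```

```bash
python3 - <<'E'
from h import *
goto(.527,-.027,.1104,91)
a=camera("wrist")[:,:,::-1];b=camera("scene")[:,:,::-1]
cv2.imwrite("pics/w3.png",a);cv2.imwrite("pics/w3b.png",np.hstack([cv2.resize(a,(400,300)),cv2.resize(b[110:260,190:390],(400,300))]))
E
```

```text
t 6.05 ee [ 0.5258 -0.0278  0.2179] tooly 90.37 tilt [-5.4e-03  2.0e-04 -1.0e+00] 
 dx dy dz cm [-0.18  0.08 10.75] rz -0.011
```

View pics/w3b.png

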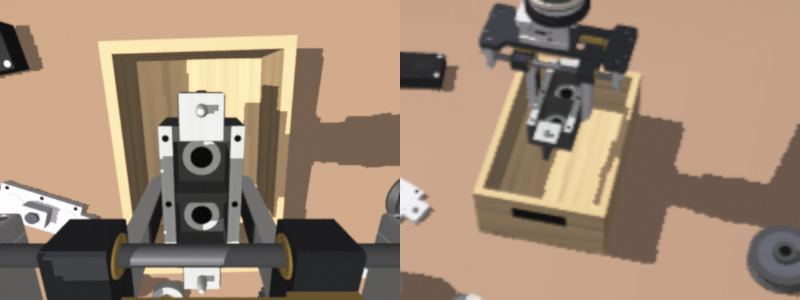

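Held housing: upright over the crate, visible in both views. The crate's near rim corners are at about (140,59) and (416,52) in the full-size wrist picture. I'll cross-check the crate from these.

```bash
python3 - <<'E'
from h import *
c=cal("wrist")
p=ray(c,[[140,59],[416,52]],.088);print(p.round(4).tolist(),"mid",p.mean(0).round(4))
d=p[0]-p[1];print("width",np.linalg.norm(d).round(4),"edge deg",np.degrees(np.arctan2(d[1],d[0])).round(2))
E
```

```text
[[0.4112, -0.1143, 0.088], [0.4064, 0.0525, 0.088]] mid [ 0.4088 -0.0309  0.088 ]
width 0.1668 edge deg -88.34
```

>>> move_arm(targets=[{"hand":1,"dx":-0.3,"dy":0.1,"dz":0,"rx":0,"ry":0,"rz":-0.02},{"hand":1,"dx":0,"dy":0,"dz":1.5,"rx":0,"ry":0,"rz":0},{"hand":1,"dx":0,"dy":0,"dz":2.5,"rx":0,"ry":0,"rz":0},{"hand":1,"dx":0,"dy":0,"dz":2.5,"rx":0,"ry":0,"rz":0},{"hand":1,"dx":0,"dy":0,"dz":1.5,"rx":0,"ry":0,"rz":0},{"hand":1,"dx":0,"dy":0,"dz":1,"rx":0,"ry":0,"rz":0},{"hand":1,"dx":0,"dy":0,"dz":0.8,"rx":0,"ry":0,"rz":0},{"hand":1,"dx":0,"dy":0,"dz":0.3,"rx":0,"ry":0,"rz":0}])

```text
time: 6.95
ee_pos: [0.53, -0.026, 0.1188]
ee_rot: [-0.014, 1.0, 0.0, -0.0]
contact_force: [-0.3, -0.3, -7.2]
grip_width: 0.591
grip_force: 40.0
```

>>> move_arm(targets=[{"hand":1,"dx":0,"dy":0,"dz":0.2,"rx":0,"ry":0,"rz":0},{"hand":1,"dx":0,"dy":0,"dz":0.2,"rx":0,"ry":0,"rz":0},{"hand":1,"dx":0,"dy":0,"dz":0.1,"rx":0,"ry":0,"rz":0},{"hand":1,"dx":0,"dy":0,"dz":0,"rx":0,"ry":0,"rz":0}])

```text
time: 7.35
ee_pos: [0.5304, -0.026, 0.1151]
ee_rot: [-0.014, 1.0, -0.0, 0.0]
contact_force: [-0.4, -0.1, -7.5]
grip_width: 0.594
grip_force: 40.0
```

>>> move_arm(targets=[{"hand":1,"dx":0,"dy":0,"dz":0.15,"rx":0,"ry":0,"rz":0},{"hand":1,"dx":0,"dy":0,"dz":0.15,"rx":0,"ry":0,"rz":0},{"hand":1,"dx":0,"dy":0,"dz":0.1,"rx":0,"ry":0,"rz":0},{"hand":1,"dx":0,"dy":0,"dz":0,"rx":0,"ry":0,"rz":0}])

```text
time: 7.75
ee_pos: [0.5301, -0.026, 0.1105]
ee_rot: [-0.014, 1.0, 0.0, -0.0]
contact_force: [0.3, -1.3, -8.7]
grip_width: 0.594
grip_force: 40.0
```

>>> move_arm(targets=[{"hand":1,"dx":0,"dy":0,"dz":0.1,"rx":0,"ry":0,"rz":0},{"hand":1,"dx":0,"dy":0,"dz":0,"rx":0,"ry":0,"rz":0}])

```text
time: 7.95
ee_pos: [0.5303, -0.026, 0.1103]
ee_rot: [-0.014, 1.0, 0.0, 0.0]
contact_force: [-1.1, 0.4, -3.7]
grip_width: 0.593
grip_force: 40.0
```

Contact has begun. One more small step, then I'll open to about 75 mm.

>>> move_arm(targets=[{"hand":1,"dx":0,"dy":0,"dz":0.1,"rx":0,"ry":0,"rz":0},{"hand":1,"dx":0,"dy":0,"dz":0,"rx":0,"ry":0,"rz":0}])

```text
time: 8.15
ee_pos: [0.5302, -0.026, 0.1103]
ee_rot: [-0.014, 1.0, -0.0, 0.0]
contact_force: [-5.1, 0.9, 3.5]
grip_width: 0.592
grip_force: 40.0
```

>>> move_arm(targets=[{"hand":0.2,"dx":0,"dy":0,"dz":0,"rx":0,"ry":0,"rz":0},{"hand":0.2,"dx":0,"dy":0,"dz":0,"rx":0,"ry":0,"rz":0},{"hand":0.2,"dx":0,"dy":0,"dz":0,"rx":0,"ry":0,"rz":0},{"hand":0.2,"dx":0,"dy":0,"dz":-1,"rx":0,"ry":0,"rz":0},{"hand":0.2,"dx":0,"dy":0,"dz":-3,"rx":0,"ry":0,"rz":0},{"hand":0.2,"dx":0,"dy":0,"dz":-4,"rx":0,"ry":0,"rz":0},{"hand":0.2,"dx":0,"dy":0,"dz":-4,"rx":0,"ry":0,"rz":0},{"hand":0.2,"dx":0,"dy":0,"dz":-4,"rx":0,"ry":0,"rz":0}])

```text
time: 8.95
ee_pos: [0.5302, -0.026, 0.2712]
ee_rot: [-0.014, 1.0, -0.0, 0.001]
contact_force: [0.7, 0.4, 0.5]
grip_width: 0.796
grip_force: 0.0
```

```bash
python3 - <<'E'
from h import *
goto(.623,-.259,.28,-20)
E
```

```text
t 8.95 ee [ 0.5302 -0.026   0.2712] tooly 91.56 tilt [ 1.5e-03 -1.0e-04 -1.0e+00] 
 dx dy dz cm [ -8.65 -23.54  -0.87] rz -1.195
```

>>> move_arm(targets=[{"hand":0.2,"dx":-2.5,"dy":0,"dz":0,"rx":0,"ry":0,"rz":0},{"hand":0.2,"dx":-3,"dy":0,"dz":0,"rx":0,"ry":0,"rz":0},{"hand":0.2,"dx":0,"dy":0,"dz":0,"rx":0,"ry":0,"rz":0},{"hand":0.2,"dx":0,"dy":0,"dz":0,"rx":0,"ry":0,"rz":0}])

```text
time: 9.35
ee_pos: [0.5852, -0.0245, 0.2686]
ee_rot: [-0.014, 1.0, 0.0, -0.0]
contact_force: [-0.5, -0.3, 0.4]
grip_width: 0.8
grip_force: 0.0
```

```bash
python3 - <<'E'
from h import *
goto(.604,-.311,.28,-20)
c=cal("wrist");im=camera("wrist")[:,:,::-1];cv2.imwrite("pics/w4.png",im);np.savez("c4.npz",K=c[0],R=c[1],t=c[2])
print(proj(c,[[.4637,-.0275,.059],[.5967,-.0245,.059]]).round(1))
cv2.imwrite("pics/w4c.png",cv2.resize(im[20:270,180:380],(640,800))[0:600] if 0 else cv2.resize(im[0:250,120:440],(768,600)))
E
```

```text
t 9.35 ee [ 0.5852 -0.0245  0.2686] tooly 91.56 tilt [-8.e-04  1.e-04 -1.e+00] 
 dx dy dz cm [ -1.1  -28.69  -1.14] rz -1.194
[[282.5  65.7]
 [281.7 217.4]]
```

View pics/w4c.png

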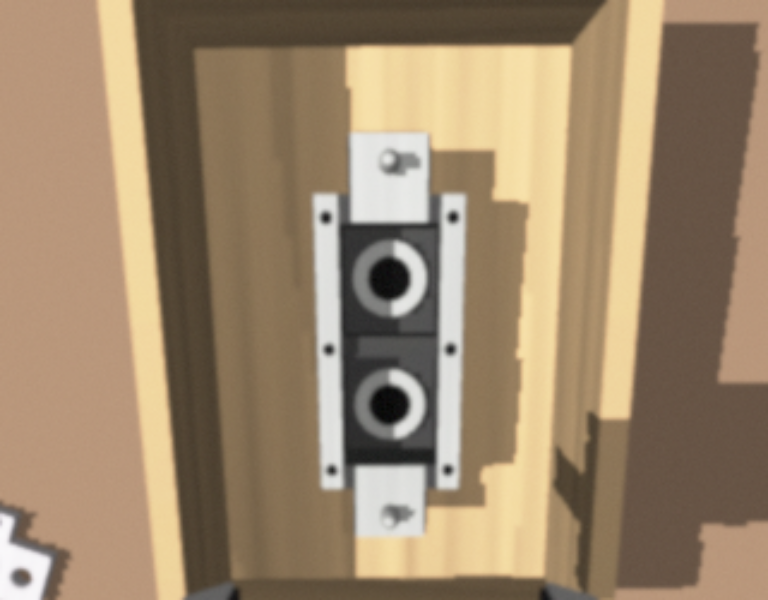

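The housing sits flat in the crate, with dowels at about full-picture (282,67) and (282,215). I'll take its outline with the same mask method.

```bash
python3 - <<'E'
from h import *
d=np.load("c4.npz");c=(d["K"],d["R"],d["t"])
im=cv2.imread("pics/w4.png");hsv=cv2.cvtColor(im,cv2.COLOR_BGR2HSV)
m=(hsv[...,1]<45)&(hsv[...,2]>110);m[:45]=0;m[235:]=0;m[:,:245]=0;m[:,320:]=0
m=cv2.morphologyEx(m.astype(np.uint8),cv2.MORPH_CLOSE,np.ones((25,25)))
ct=biggest(m);print(rect(c,ct,.047),cv2.boundingRect(ct))
p=ray(c,[[282.1,66.7],[282.1,215]],.057);print("dowels",p.round(4).tolist(),np.linalg.norm(p[1]-p[0]).round(4),"mid",p.mean(0).round(4))
E
```

```text
[530.1, -26.1, 152.9, 56.7, 1.7] (250, 55, 65, 169)
dowels [[0.4642, -0.0278, 0.057], [0.5949, -0.0242, 0.057]] 0.1308 mid [ 0.5296 -0.026   0.057 ]
```

>>> move_arm(targets=[{"hand":0.2,"dx":-0.1,"dy":-3,"dz":0,"rx":0,"ry":0,"rz":0},{"hand":0.2,"dx":-0.2,"dy":-4,"dz":0,"rx":0,"ry":0,"rz":0},{"hand":0.2,"dx":-0.2,"dy":-4,"dz":0,"rx":0,"ry":0,"rz":0},{"hand":0.2,"dx":-0.2,"dy":-4,"dz":0,"rx":0,"ry":0,"rz":0},{"hand":0.2,"dx":-0.2,"dy":-4,"dz":0,"rx":0,"ry":0,"rz":0},{"hand":0.2,"dx":-0.1,"dy":-4,"dz":0,"rx":0,"ry":0,"rz":0},{"hand":0.2,"dx":-0.1,"dy":-3.5,"dz":0,"rx":0,"ry":0,"rz":0},{"hand":0.2,"dx":0,"dy":-2.2,"dz":0,"rx":0,"ry":0,"rz":0}])

```text
time: 10.2
ee_pos: [0.6027, -0.3135, 0.2688]
ee_rot: [-0.012, 1.0, -0.0, -0.0]
contact_force: [0.3, 0.2, 0.1]
grip_width: 0.801
grip_force: 0.0
```

>>> move_arm(targets=[{"hand":0.2,"dx":0,"dy":0,"dz":0,"rx":0,"ry":0,"rz":0.14},{"hand":0.2,"dx":0,"dy":0,"dz":0,"rx":0,"ry":0,"rz":0.14},{"hand":0.2,"dx":0,"dy":0,"dz":0,"rx":0,"ry":0,"rz":0.14},{"hand":0.2,"dx":0,"dy":0,"dz":0,"rx":0,"ry":0,"rz":0.14},{"hand":0.2,"dx":0,"dy":0,"dz":0,"rx":0,"ry":0,"rz":0.14},{"hand":0.2,"dx":0,"dy":0,"dz":0,"rx":0,"ry":0,"rz":0.14},{"hand":0.2,"dx":0,"dy":0,"dz":0,"rx":0,"ry":0,"rz":0.14}])

```text
time: 10.9
ee_pos: [0.6031, -0.3107, 0.2692]
ee_rot: [0.461, 0.887, 0.0, -0.0]
contact_force: [0.5, -0.6, -0.0]
grip_width: 0.8
grip_force: 0.0
```

>>> move_arm(targets=[{"hand":0.2,"dx":0,"dy":0,"dz":0,"rx":0,"ry":0,"rz":0.14},{"hand":0.2,"dx":0,"dy":0,"dz":0,"rx":0,"ry":0,"rz":0.14},{"hand":0.2,"dx":0,"dy":0,"dz":0,"rx":0,"ry":0,"rz":0.14},{"hand":0.2,"dx":0,"dy":0,"dz":0,"rx":0,"ry":0,"rz":0.14},{"hand":0.2,"dx":0,"dy":0,"dz":0,"rx":0,"ry":0,"rz":0.14},{"hand":0.2,"dx":0,"dy":0,"dz":0,"rx":0,"ry":0,"rz":0.14},{"hand":0.2,"dx":0,"dy":0,"dz":0,"rx":0,"ry":0,"rz":0.12},{"hand":0.2,"dx":0,"dy":0,"dz":0,"rx":0,"ry":0,"rz":0}])

```text
time: 11.7
ee_pos: [0.6032, -0.3108, 0.2692]
ee_rot: [0.817, 0.576, -0.0, -0.0]
contact_force: [-0.1, -0.8, 0.3]
grip_width: 0.803
grip_force: 0.0
```

```bash
cat > cov.py <<'E'
from h import *
def cover(name):
    c=cal("wrist");im=camera("wrist")[:,:,::-1];cv2.imwrite(f"pics/{name}.png",im)
    hsv=cv2.cvtColor(im,cv2.COLOR_BGR2HSV);m=(hsv[...,1]<45)&(hsv[...,2]>110)
    u,v=proj(c,[[.623,-.259,.008]])[0];print("expect px",round(u),round(v))
    w=np.zeros_like(m);w[max(0,int(v)-110):min(240,int(v)+110),int(u)-60:int(u)+60]=1
    m=cv2.morphologyEx((m&w).astype(np.uint8),cv2.MORPH_CLOSE,np.ones((25,25)))
    ct=biggest(m);r=rect(c,ct,.008);print(r,cv2.boundingRect(ct));return r
if __name__=="__main__":
    r=cover("w5");goto(r[0]/1e3,r[1]/1e3,.1055,r[4]-90)
E
python3 cov.py
```

```text
expect px 283 141
[623.3, -261.0, 154.9, 57.7, 70.2] (256, 62, 58, 152)
t 11.75 ee [ 0.6033 -0.3108  0.2691] tooly -19.46 tilt [-1.e-04  1.e-04 -1.e+00] 
 dx dy dz cm [ 5.36  0.23 16.36] rz 0.006
```

View pics/w5.png

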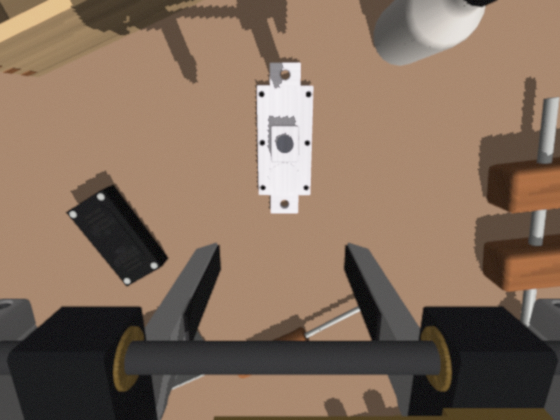

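The cover lies square under the camera: holes at (286,75) and (284,204), boss at (285,143). Sizes and position agree, so I'll grasp the boss.

>>> move_arm(targets=[{"hand":0.3,"dx":1.4,"dy":0.2,"dz":1,"rx":0,"ry":0,"rz":0.006},{"hand":0.3,"dx":2,"dy":0,"dz":2.5,"rx":0,"ry":0,"rz":0},{"hand":0.3,"dx":2,"dy":0,"dz":3.5,"rx":0,"ry":0,"rz":0},{"hand":0.3,"dx":0,"dy":0,"dz":3.5,"rx":0,"ry":0,"rz":0},{"hand":0.3,"dx":0,"dy":0,"dz":3,"rx":0,"ry":0,"rz":0},{"hand":0.3,"dx":0,"dy":0,"dz":1.2,"rx":0,"ry":0,"rz":0},{"hand":0.3,"dx":0,"dy":0,"dz":0.8,"rx":0,"ry":0,"rz":0},{"hand":0.3,"dx":0,"dy":0,"dz":0.3,"rx":0,"ry":0,"rz":0}])

```text
time: 12.55
ee_pos: [0.6245, -0.2608, 0.1107]
ee_rot: [0.819, 0.574, 0.0, 0.0]
contact_force: [0.8, -0.1, 0.6]
grip_width: 0.699
grip_force: 0.0
```

>>> move_arm(targets=[{"hand":0.3,"dx":0,"dy":0,"dz":0.2,"rx":0,"ry":0,"rz":0},{"hand":0.3,"dx":0,"dy":0,"dz":0.2,"rx":0,"ry":0,"rz":0},{"hand":0.3,"dx":0,"dy":0,"dz":0,"rx":0,"ry":0,"rz":0}])

```text
time: 12.85
ee_pos: [0.6246, -0.2613, 0.1078]
ee_rot: [0.819, 0.574, 0.001, 0.001]
contact_force: [-0.4, 0.9, 0.5]
grip_width: 0.698
grip_force: 0.0
```

```bash
python3 - <<'E'
from h import *
goto(.6233,-.261,.1065,-19.8);print(observe()["contact_force"])
E
```

```text
t 12.85 ee [ 0.6246 -0.2613  0.1078] tooly -19.95 tilt [ 1.8e-03 -8.0e-04 -1.0e+00] 
 dx dy dz cm [-0.01 -0.14  0.13] rz -0.003
[-0.39973334  0.93793193  0.47251696]
```

>>> move_arm(targets=[{"hand":0.5,"dx":0,"dy":-0.1,"dz":0.1,"rx":0,"ry":0,"rz":0},{"hand":1,"dx":0,"dy":0,"dz":0,"rx":0,"ry":0,"rz":0},{"hand":1,"dx":0,"dy":0,"dz":0,"rx":0,"ry":0,"rz":0},{"hand":1,"dx":0,"dy":0,"dz":0,"rx":0,"ry":0,"rz":0},{"hand":1,"dx":0,"dy":0,"dz":0,"rx":0,"ry":0,"rz":0},{"hand":1,"dx":0,"dy":0,"dz":0,"rx":0,"ry":0,"rz":0},{"hand":1,"dx":0,"dy":0,"dz":0,"rx":0,"ry":0,"rz":0}], force=30)

```text
time: 13.55
ee_pos: [0.6233, -0.2607, 0.1057]
ee_rot: [0.819, 0.574, 0.0, 0.0]
contact_force: [0.1, 0.7, 0.1]
grip_width: 0.294
grip_force: 30.0
```

```bash
python3 - <<'E'
from h import *
goto(.53,-.026,.25,-88.3)
E
```

```text
t 13.55 ee [ 0.6233 -0.2607  0.1057] tooly -19.94 tilt [ 2.e-04  0.e+00 -1.e+00] 
 dx dy dz cm [ 18.88 -16.78 -14.43] rz 1.193
```

>>> move_arm(targets=[{"hand":1,"dx":0,"dy":0,"dz":-1,"rx":0,"ry":0,"rz":0},{"hand":1,"dx":0,"dy":0,"dz":-2,"rx":0,"ry":0,"rz":0},{"hand":1,"dx":0,"dy":0,"dz":-3,"rx":0,"ry":0,"rz":0},{"hand":1,"dx":0,"dy":0,"dz":-3,"rx":0,"ry":0,"rz":0},{"hand":1,"dx":0,"dy":0,"dz":-2.5,"rx":0,"ry":0,"rz":0},{"hand":1,"dx":0,"dy":0,"dz":-1.5,"rx":0,"ry":0,"rz":0},{"hand":1,"dx":1.1,"dy":-1,"dz":0,"rx":0,"ry":0,"rz":0},{"hand":1,"dx":2.2,"dy":-2,"dz":0,"rx":0,"ry":0,"rz":0}])

```text
time: 14.35
ee_pos: [0.6063, -0.2206, 0.2356]
ee_rot: [0.82, 0.573, -0.0, 0.0]
contact_force: [0.5, 1.0, -2.4]
grip_width: 0.293
grip_force: 30.0
```

>>> move_arm(targets=[{"hand":1,"dx":2.6,"dy":-2.3,"dz":0,"rx":0,"ry":0,"rz":0},{"hand":1,"dx":2.6,"dy":-2.3,"dz":0,"rx":0,"ry":0,"rz":0},{"hand":1,"dx":2.6,"dy":-2.3,"dz":0,"rx":0,"ry":0,"rz":0},{"hand":1,"dx":2.6,"dy":-2.3,"dz":0,"rx":0,"ry":0,"rz":0},{"hand":1,"dx":2.6,"dy":-2.3,"dz":0,"rx":0,"ry":0,"rz":0},{"hand":1,"dx":1.6,"dy":-1.4,"dz":0,"rx":0,"ry":0,"rz":0},{"hand":1,"dx":1,"dy":-0.9,"dz":0,"rx":0,"ry":0,"rz":0.05},{"hand":1,"dx":0,"dy":0,"dz":0,"rx":0,"ry":0,"rz":0.12}])

```text
time: 15.15
ee_pos: [0.5286, -0.0237, 0.2352]
ee_rot: [0.865, 0.502, -0.001, -0.001]
contact_force: [0.4, 0.2, -2.7]
grip_width: 0.299
grip_force: 30.0
```

>>> move_arm(targets=[{"hand":1,"dx":0,"dy":0,"dz":0,"rx":0,"ry":0,"rz":0.14},{"hand":1,"dx":0,"dy":0,"dz":0,"rx":0,"ry":0,"rz":0.14},{"hand":1,"dx":0,"dy":0,"dz":0,"rx":0,"ry":0,"rz":0.14},{"hand":1,"dx":0,"dy":0,"dz":0,"rx":0,"ry":0,"rz":0.14},{"hand":1,"dx":0,"dy":0,"dz":0,"rx":0,"ry":0,"rz":0.14},{"hand":1,"dx":0,"dy":0,"dz":0,"rx":0,"ry":0,"rz":0.14},{"hand":1,"dx":0,"dy":0,"dz":0,"rx":0,"ry":0,"rz":0.12},{"hand":1,"dx":0,"dy":0,"dz":0,"rx":0,"ry":0,"rz":0.05}])

```text
time: 15.95
ee_pos: [0.5293, -0.0256, 0.235]
ee_rot: [1.0, 0.02, -0.001, -0.0]
contact_force: [-0.4, 0.4, -2.5]
grip_width: 0.297
grip_force: 30.0
```

```bash
python3 - <<'E'
from h import *
goto(.5301,-.0261,.171,-88.3);s=observe();print(s["grip_width"],s["contact_force"])
c=cal("wrist");im=camera("wrist")[:,:,::-1];cv2.imwrite("pics/w6.png",im)
e=s["ee_pos"];R=Ro.from_quat(s["ee_rot"]).as_matrix()
print("holes expected px",proj(c,[e+R@[k*.0665,0,.1057-.008] for k in(1,-1)]).round(1),"front edge corners",proj(c,[e+R@[.077,k*.0145,.0977] for k in(-1,1)]).round(1))
E
```

```text
t 15.95 ee [ 0.5293 -0.0256  0.235 ] tooly -87.73 tilt [-1.8e-03  4.0e-04 -1.0e+00] 
 dx dy dz cm [0.09 0.05 6.4 ] rz 0.01
0.29681683558144734 [-0.3743986   0.432585   -2.52364465]
holes expected px [[281.9 145.7]
 [281.9 347.5]] front edge corners [[255.1 126. ]
 [308.7 126. ]]
```

View pics/w6.png

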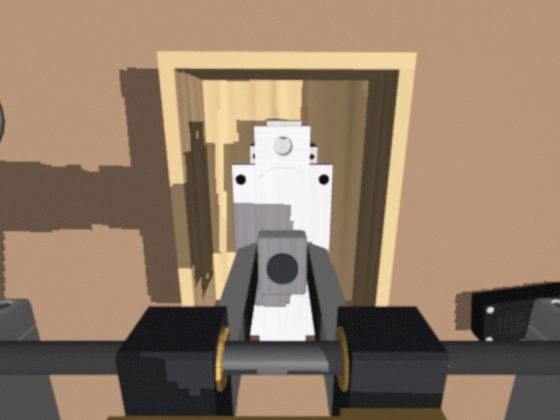

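The held cover's front hole is at (283,145), within 1 px of where the grasp predicts, and the housing ear shows directly beneath it. I'll descend to just above the dowels.

>>> move_arm(targets=[{"hand":1,"dx":0.1,"dy":0,"dz":0.5,"rx":0,"ry":0,"rz":0.01},{"hand":1,"dx":0,"dy":0,"dz":1.5,"rx":0,"ry":0,"rz":0},{"hand":1,"dx":0,"dy":0,"dz":2,"rx":0,"ry":0,"rz":0},{"hand":1,"dx":0,"dy":0,"dz":1.2,"rx":0,"ry":0,"rz":0},{"hand":1,"dx":0,"dy":0,"dz":0.8,"rx":0,"ry":0,"rz":0},{"hand":1,"dx":0,"dy":0,"dz":0.4,"rx":0,"ry":0,"rz":0},{"hand":1,"dx":0,"dy":0,"dz":0,"rx":0,"ry":0,"rz":0},{"hand":1,"dx":0,"dy":0,"dz":0,"rx":0,"ry":0,"rz":0}])

```text
time: 16.8
ee_pos: [0.5312, -0.0257, 0.1724]
ee_rot: [1.0, 0.016, 0.001, 0.0]
contact_force: [0.4, 0.3, -3.4]
grip_width: 0.296
grip_force: 30.0
```

```bash
python3 - <<'E'
from h import *
goto(.5301,-.0261,.1527,-88.3)
E
```

```text
t 16.8 ee [ 0.5312 -0.0257  0.1724] tooly -88.12 tilt [ 1.4e-03 -1.0e-04 -1.0e+00] 
 dx dy dz cm [-0.12  0.04  1.97] rz 0.003
```

>>> move_arm(targets=[{"hand":1,"dx":-0.05,"dy":0.04,"dz":0.3,"rx":0,"ry":0,"rz":0.003},{"hand":1,"dx":0,"dy":0,"dz":0.2,"rx":0,"ry":0,"rz":0},{"hand":1,"dx":0,"dy":0,"dz":0.2,"rx":0,"ry":0,"rz":0},{"hand":1,"dx":0,"dy":0,"dz":0,"rx":0,"ry":0,"rz":0}])

```text
time: 17.2
ee_pos: [0.5301, -0.026, 0.1643]
ee_rot: [1.0, 0.015, -0.0, -0.0]
contact_force: [0.3, 0.3, -1.6]
grip_width: 0.297
grip_force: 30.0
```

>>> move_arm(targets=[{"hand":1,"dx":0,"dy":0,"dz":0.2,"rx":0,"ry":0,"rz":0},{"hand":1,"dx":0,"dy":0,"dz":0.1,"rx":0,"ry":0,"rz":0},{"hand":1,"dx":0,"dy":0,"dz":0,"rx":0,"ry":0,"rz":0}])

```text
time: 17.5
ee_pos: [0.5302, -0.026, 0.1614]
ee_rot: [1.0, 0.015, -0.0, -0.0]
contact_force: [-0.4, -0.4, -2.0]
grip_width: 0.292
grip_force: 30.0
```

```bash
python3 - <<'E'
from h import *
goto(.5301,-.0261,.1527,-88.3);s=observe();print(s["contact_force"],s["moment"])
E
```

```text
t 17.5 ee [ 0.5302 -0.026   0.1614] tooly -88.29 tilt [-4.e-04  2.e-04 -1.e+00] 
 dx dy dz cm [-0.01  0.01  0.87] rz 0.0
[-0.42791784 -0.39601156 -2.01364149] [0.00217567 0.12334313 0.06996204]
```

>>> move_arm(targets=[{"hand":1,"dx":0,"dy":0,"dz":0.2,"rx":0,"ry":0,"rz":0},{"hand":1,"dx":0,"dy":0,"dz":0.2,"rx":0,"ry":0,"rz":0},{"hand":1,"dx":0,"dy":0,"dz":0,"rx":0,"ry":0,"rz":0}])

```text
time: 17.8
ee_pos: [0.5301, -0.026, 0.1572]
ee_rot: [1.0, 0.015, -0.0, -0.0]
contact_force: [0.7, 0.4, -1.7]
grip_width: 0.295
grip_force: 30.0
```

>>> move_arm(targets=[{"hand":1,"dx":0,"dy":0,"dz":0.2,"rx":0,"ry":0,"rz":0},{"hand":1,"dx":0,"dy":0,"dz":0.2,"rx":0,"ry":0,"rz":0},{"hand":1,"dx":0,"dy":0,"dz":0.1,"rx":0,"ry":0,"rz":0},{"hand":1,"dx":0,"dy":0,"dz":0,"rx":0,"ry":0,"rz":0}])

```text
time: 18.2
ee_pos: [0.5303, -0.026, 0.1526]
ee_rot: [1.0, 0.015, 0.0, -0.0]
contact_force: [-0.2, 0.1, -2.0]
grip_width: 0.293
grip_force: 30.0
```

>>> move_arm(targets=[{"hand":1,"dx":0,"dy":0,"dz":0.1,"rx":0,"ry":0,"rz":0},{"hand":1,"dx":0,"dy":0,"dz":0,"rx":0,"ry":0,"rz":0}])

```text
time: 18.4
ee_pos: [0.5303, -0.0261, 0.1526]
ee_rot: [1.0, 0.015, 0.0, -0.0]
contact_force: [-4.0, 0.3, 4.6]
grip_width: 0.293
grip_force: 30.0
```

>>> move_arm(targets=[{"hand":1,"dx":0,"dy":0,"dz":0.1,"rx":0,"ry":0,"rz":0},{"hand":1,"dx":0,"dy":0,"dz":0,"rx":0,"ry":0,"rz":0}])

```text
time: 18.6
ee_pos: [0.5303, -0.0261, 0.1527]
ee_rot: [1.0, 0.015, 0.0, 0.0]
contact_force: [-4.8, 0.6, 7.8]
grip_width: 0.296
grip_force: 30.0
```

>>> move_arm(targets=[{"hand":0.45,"dx":0,"dy":0,"dz":-0.1,"rx":0,"ry":0,"rz":0},{"hand":0.45,"dx":0,"dy":0,"dz":0,"rx":0,"ry":0,"rz":0},{"hand":0.45,"dx":0,"dy":0,"dz":0,"rx":0,"ry":0,"rz":0},{"hand":0.45,"dx":0,"dy":0,"dz":-1,"rx":0,"ry":0,"rz":0},{"hand":0.45,"dx":0,"dy":0,"dz":-3,"rx":0,"ry":0,"rz":0},{"hand":0.45,"dx":0,"dy":0,"dz":-4,"rx":0,"ry":0,"rz":0},{"hand":0.2,"dx":0,"dy":0,"dz":-3,"rx":0,"ry":0,"rz":0},{"hand":0.2,"dx":0,"dy":0,"dz":-1,"rx":0,"ry":0,"rz":0}])

```text
time: 19.4
ee_pos: [0.5315, -0.0259, 0.2759]
ee_rot: [1.0, 0.015, 0.003, 0.0]
contact_force: [-0.6, 0.6, 0.1]
grip_width: 0.685
grip_force: 0.0
```

```bash
python3 - <<'E'
from h import *
goto(.4245,-.3445,.28,11)
E
```

```text
t 19.4 ee [ 0.5315 -0.0259  0.2759] tooly -88.28 tilt [ 7.e-03 -2.e-04 -1.e+00] 
 dx dy dz cm [-11.65  31.52  -0.47] rz 1.409
```

>>> move_arm(targets=[{"hand":0.2,"dx":-0.8,"dy":2.3,"dz":0,"rx":0,"ry":0,"rz":0},{"hand":0.2,"dx":-1.6,"dy":4.3,"dz":0,"rx":0,"ry":0,"rz":0},{"hand":0.2,"dx":-1.6,"dy":4.3,"dz":0,"rx":0,"ry":0,"rz":0},{"hand":0.2,"dx":-1.6,"dy":4.3,"dz":0,"rx":0,"ry":0,"rz":0},{"hand":0.2,"dx":-1.6,"dy":4.3,"dz":0,"rx":0,"ry":0,"rz":0},{"hand":0.2,"dx":-1.6,"dy":4.3,"dz":0,"rx":0,"ry":0,"rz":0},{"hand":0.2,"dx":-1.6,"dy":4.3,"dz":0,"rx":0,"ry":0,"rz":0},{"hand":0.2,"dx":-1.2,"dy":3.4,"dz":0,"rx":0,"ry":0,"rz":0}])

```text
time: 20.2
ee_pos: [0.4223, -0.3461, 0.2699]
ee_rot: [1.0, 0.014, -0.001, -0.001]
contact_force: [0.5, 0.5, 0.2]
grip_width: 0.796
grip_force: 0.0
```

>>> move_arm(targets=[{"hand":0.2,"dx":0,"dy":0,"dz":0,"rx":0,"ry":0,"rz":-0.14},{"hand":0.2,"dx":0,"dy":0,"dz":0,"rx":0,"ry":0,"rz":-0.14},{"hand":0.2,"dx":0,"dy":0,"dz":0,"rx":0,"ry":0,"rz":-0.14},{"hand":0.2,"dx":0,"dy":0,"dz":0,"rx":0,"ry":0,"rz":-0.14},{"hand":0.2,"dx":0,"dy":0,"dz":0,"rx":0,"ry":0,"rz":-0.14},{"hand":0.2,"dx":0,"dy":0,"dz":0,"rx":0,"ry":0,"rz":-0.14}])

```text
time: 20.8
ee_pos: [0.4235, -0.3439, 0.2698]
ee_rot: [0.906, 0.424, -0.0, -0.002]
contact_force: [-0.2, 0.2, -0.2]
grip_width: 0.797
grip_force: 0.0
```

>>> move_arm(targets=[{"hand":0.2,"dx":0,"dy":0,"dz":0,"rx":0,"ry":0,"rz":-0.14},{"hand":0.2,"dx":0,"dy":0,"dz":0,"rx":0,"ry":0,"rz":-0.14},{"hand":0.2,"dx":0,"dy":0,"dz":0,"rx":0,"ry":0,"rz":-0.14},{"hand":0.2,"dx":0,"dy":0,"dz":0,"rx":0,"ry":0,"rz":-0.14},{"hand":0.2,"dx":0,"dy":0,"dz":0,"rx":0,"ry":0,"rz":-0.14},{"hand":0.2,"dx":0,"dy":0,"dz":0,"rx":0,"ry":0,"rz":-0.14},{"hand":0.2,"dx":0,"dy":0,"dz":0,"rx":0,"ry":0,"rz":-0.06},{"hand":0.2,"dx":0,"dy":0,"dz":0,"rx":0,"ry":0,"rz":0}])

```text
time: 21.6
ee_pos: [0.4235, -0.3439, 0.27]
ee_rot: [0.633, 0.774, 0.0, -0.001]
contact_force: [-0.5, 0.6, -0.7]
grip_width: 0.797
grip_force: 0.0
```

```bash
python3 - <<'E'
from h import *
c=cal("wrist");im=camera("wrist")[:,:,::-1];cv2.imwrite("pics/w7.png",im)
u,v=proj(c,[[.414,-.2905,.024]])[0];print("expect px",u,v)
m=im.max(2)<70;w=np.zeros_like(m);w[max(0,int(v)-80):min(240,int(v)+80),int(u)-60:int(u)+60]=1
m=cv2.morphologyEx((m&w).astype(np.uint8),cv2.MORPH_OPEN,np.ones((3,3)))
m=cv2.morphologyEx(m,cv2.MORPH_CLOSE,np.ones((15,15)))
ct=biggest(m);r=rect(c,ct,.024);print(r,cv2.boundingRect(ct))
goto(r[0]/1e3,r[1]/1e3,.101,r[4]+90)
E
```

```text
expect px 283.5502113129366 143.95714915686978
[414.3, -295.6, 102.3, 48.0, -79.4] (259, 95, 50, 104)
t 21.65 ee [ 0.4236 -0.344   0.2702] tooly 11.34 tilt [-0.0015  0.0021 -1.    ] 
 dx dy dz cm [ 4.88  0.06 16.94] rz 0.013
```

View pics/w7.png

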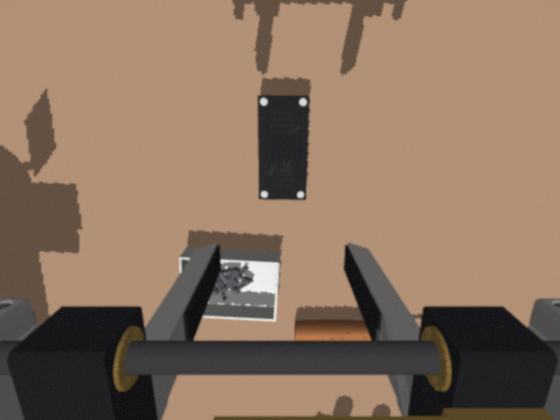

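The guard is square under the camera, rows 95–199 and columns 259–309, 102 × 48 mm at its centre. I'll grasp it gently.

>>> move_arm(targets=[{"hand":0.1,"dx":0.9,"dy":0.05,"dz":1,"rx":0,"ry":0,"rz":0.013},{"hand":0.1,"dx":2,"dy":0,"dz":2.5,"rx":0,"ry":0,"rz":0},{"hand":0.1,"dx":2,"dy":0,"dz":3.5,"rx":0,"ry":0,"rz":0},{"hand":0.1,"dx":0,"dy":0,"dz":3.5,"rx":0,"ry":0,"rz":0},{"hand":0.1,"dx":0,"dy":0,"dz":3,"rx":0,"ry":0,"rz":0},{"hand":0.1,"dx":0,"dy":0,"dz":2,"rx":0,"ry":0,"rz":0},{"hand":0.1,"dx":0,"dy":0,"dz":1,"rx":0,"ry":0,"rz":0},{"hand":0.1,"dx":0,"dy":0,"dz":0.5,"rx":0,"ry":0,"rz":0}])

```text
time: 22.45
ee_pos: [0.4147, -0.2957, 0.1004]
ee_rot: [0.639, 0.769, 0.0, -0.001]
contact_force: [0.4, -0.1, 0.8]
grip_width: 0.902
grip_force: 0.0
```

>>> move_arm(targets=[{"hand":0.1,"dx":0,"dy":0,"dz":0,"rx":0,"ry":0,"rz":0},{"hand":1,"dx":0,"dy":0,"dz":0,"rx":0,"ry":0,"rz":0},{"hand":1,"dx":0,"dy":0,"dz":0,"rx":0,"ry":0,"rz":0},{"hand":1,"dx":0,"dy":0,"dz":0,"rx":0,"ry":0,"rz":0},{"hand":1,"dx":0,"dy":0,"dz":0,"rx":0,"ry":0,"rz":0},{"hand":1,"dx":0,"dy":0,"dz":0,"rx":0,"ry":0,"rz":0},{"hand":1,"dx":0,"dy":0,"dz":0,"rx":0,"ry":0,"rz":0}], force=12)

```text
time: 23.15
ee_pos: [0.4151, -0.2963, 0.102]
ee_rot: [0.638, 0.77, -0.0, 0.0]
contact_force: [-1.0, -0.1, 1.7]
grip_width: 0.529
grip_force: 12.0
```

```bash
python3 - <<'E'
from h import *
goto(.5301,-.0261,.23,91.7);print(observe()["grip_force"],observe()["grip_width"])
E
```

```text
t 23.15 ee [ 0.4151 -0.2963  0.102 ] tooly 10.66 tilt [ 3.e-04 -4.e-04 -1.e+00] 
 dx dy dz cm [ 24.42  16.3  -12.8 ] rz -1.414
11.999721676111221 0.5293664190706012
```

>>> move_arm(targets=[{"hand":1,"dx":0,"dy":0,"dz":-1,"rx":0,"ry":0,"rz":0},{"hand":1,"dx":0,"dy":0,"dz":-2,"rx":0,"ry":0,"rz":0},{"hand":1,"dx":0,"dy":0,"dz":-3,"rx":0,"ry":0,"rz":0},{"hand":1,"dx":0,"dy":0,"dz":-3,"rx":0,"ry":0,"rz":0},{"hand":1,"dx":0,"dy":0,"dz":-2,"rx":0,"ry":0,"rz":0},{"hand":1,"dx":0,"dy":0,"dz":-1,"rx":0,"ry":0,"rz":0},{"hand":1,"dx":1.4,"dy":0.9,"dz":0,"rx":0,"ry":0,"rz":0},{"hand":1,"dx":2.5,"dy":1.7,"dz":0,"rx":0,"ry":0,"rz":0}])

```text
time: 23.95
ee_pos: [0.433, -0.2537, 0.2217]
ee_rot: [0.64, 0.769, -0.0, 0.0]
contact_force: [0.4, 0.6, -1.4]
grip_width: 0.531
grip_force: 12.0
```

>>> move_arm(targets=[{"hand":1,"dx":3,"dy":2,"dz":0,"rx":0,"ry":0,"rz":0},{"hand":1,"dx":3,"dy":2,"dz":0,"rx":0,"ry":0,"rz":0},{"hand":1,"dx":3,"dy":2,"dz":0,"rx":0,"ry":0,"rz":0},{"hand":1,"dx":3,"dy":2,"dz":0,"rx":0,"ry":0,"rz":0},{"hand":1,"dx":3,"dy":2,"dz":0,"rx":0,"ry":0,"rz":0},{"hand":1,"dx":2.5,"dy":1.7,"dz":0,"rx":0,"ry":0,"rz":0},{"hand":1,"dx":2,"dy":1.3,"dz":0,"rx":0,"ry":0,"rz":0},{"hand":1,"dx":1,"dy":0.7,"dz":0,"rx":0,"ry":0,"rz":0}])

```text
time: 24.75
ee_pos: [0.5302, -0.0243, 0.2208]
ee_rot: [0.638, 0.77, -0.0, -0.001]
contact_force: [0.8, -0.4, -1.9]
grip_width: 0.53
grip_force: 12.0
```

>>> move_arm(targets=[{"hand":1,"dx":0,"dy":0,"dz":0,"rx":0,"ry":0,"rz":-0.06},{"hand":1,"dx":0,"dy":0,"dz":0,"rx":0,"ry":0,"rz":-0.12},{"hand":1,"dx":0,"dy":0,"dz":0,"rx":0,"ry":0,"rz":-0.14},{"hand":1,"dx":0,"dy":0,"dz":0,"rx":0,"ry":0,"rz":-0.14},{"hand":1,"dx":0,"dy":0,"dz":0,"rx":0,"ry":0,"rz":-0.14},{"hand":1,"dx":0,"dy":0,"dz":0,"rx":0,"ry":0,"rz":-0.14}])

```text
time: 25.35
ee_pos: [0.5297, -0.0268, 0.2211]
ee_rot: [0.314, 0.949, -0.0, -0.001]
contact_force: [-1.6, 0.1, -1.2]
grip_width: 0.531
grip_force: 12.0
```

>>> move_arm(targets=[{"hand":1,"dx":0,"dy":0,"dz":0,"rx":0,"ry":0,"rz":-0.14},{"hand":1,"dx":0,"dy":0,"dz":0,"rx":0,"ry":0,"rz":-0.14},{"hand":1,"dx":0,"dy":0,"dz":0,"rx":0,"ry":0,"rz":-0.14},{"hand":1,"dx":0,"dy":0,"dz":0,"rx":0,"ry":0,"rz":-0.14},{"hand":1,"dx":0,"dy":0,"dz":0,"rx":0,"ry":0,"rz":-0.08},{"hand":1,"dx":0,"dy":0,"dz":0,"rx":0,"ry":0,"rz":-0.03},{"hand":1,"dx":0,"dy":0,"dz":0,"rx":0,"ry":0,"rz":0}])

```text
time: 26.05
ee_pos: [0.5299, -0.0266, 0.2213]
ee_rot: [-0.012, 1.0, 0.0, -0.0]
contact_force: [0.8, -0.2, -1.4]
grip_width: 0.534
grip_force: 12.0
```

```bash
python3 - <<'E'
from h import *
goto(.5301,-.0261,.157,91.7);s=observe();print(s["grip_width"],s["contact_force"])
c=cal("wrist");im=camera("wrist")[:,:,::-1];cv2.imwrite("pics/w8.png",im)
h=np.array([.5301,-.0261,.0]);u=np.array([np.cos(np.radians(1.7)),np.sin(np.radians(1.7)),0])
print("hole/dowel near expected px",proj(c,[h-.0665*u+[0,0,.059]]).round(1))
e=s["ee_pos"];R=Ro.from_quat(s["ee_rot"]).as_matrix()
print("guard front corners expect",proj(c,[e+R@[.052,k*.025,.078] for k in(-1,1)]).round(1))
E
```

```text
t 26.05 ee [ 0.5299 -0.0266  0.2213] tooly 91.37 tilt [-8.e-04  0.e+00 -1.e+00] 
 dx dy dz cm [-0.03  0.05  6.43] rz -0.006
0.5343748203041533 [ 0.76312582 -0.16633182 -1.42326708]
hole/dowel near expected px [[282.2 137.6]]
guard front corners expect [[232.3 178.8]
 [331.6 178.8]]
```

View pics/w8.png

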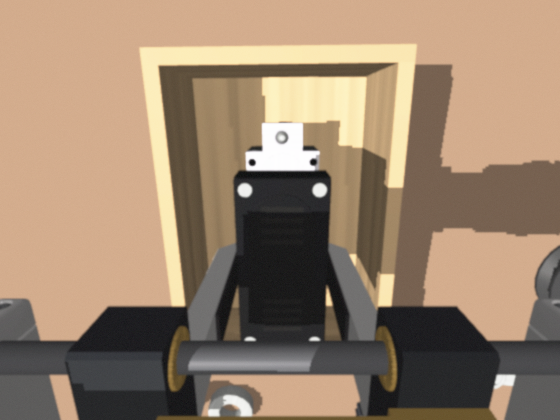

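The near dowel shows through the cover's hole at (282,137), as predicted for a home cover. The guard is level and centred, about 3 mm forward, so I'll lower it with a 3 mm correction.

>>> move_arm(targets=[{"hand":1,"dx":-0.3,"dy":0.05,"dz":0.5,"rx":0,"ry":0,"rz":-0.006},{"hand":1,"dx":0,"dy":0,"dz":1.5,"rx":0,"ry":0,"rz":0},{"hand":1,"dx":0,"dy":0,"dz":1.5,"rx":0,"ry":0,"rz":0},{"hand":1,"dx":0,"dy":0,"dz":1.2,"rx":0,"ry":0,"rz":0},{"hand":1,"dx":0,"dy":0,"dz":0.7,"rx":0,"ry":0,"rz":0},{"hand":1,"dx":0,"dy":0,"dz":0.4,"rx":0,"ry":0,"rz":0},{"hand":1,"dx":0,"dy":0,"dz":0.2,"rx":0,"ry":0,"rz":0},{"hand":1,"dx":0,"dy":0,"dz":0,"rx":0,"ry":0,"rz":0}])

```text
time: 26.9
ee_pos: [0.5332, -0.0256, 0.1617]
ee_rot: [-0.016, 1.0, 0.0, 0.0]
contact_force: [-1.0, -0.1, -1.2]
grip_width: 0.53
grip_force: 12.0
```

>>> move_arm(targets=[{"hand":1,"dx":0,"dy":0,"dz":0.1,"rx":0,"ry":0,"rz":0},{"hand":1,"dx":0,"dy":0,"dz":0.1,"rx":0,"ry":0,"rz":0},{"hand":1,"dx":0,"dy":0,"dz":0,"rx":0,"ry":0,"rz":0}])

```text
time: 27.2
ee_pos: [0.5332, -0.0256, 0.1599]
ee_rot: [-0.016, 1.0, 0.0, 0.0]
contact_force: [-0.2, 0.2, -0.8]
grip_width: 0.527
grip_force: 12.0
```

>>> move_arm(targets=[{"hand":1,"dx":0,"dy":0,"dz":0.1,"rx":0,"ry":0,"rz":0},{"hand":1,"dx":0,"dy":0,"dz":0.1,"rx":0,"ry":0,"rz":0},{"hand":1,"dx":0,"dy":0,"dz":0.05,"rx":0,"ry":0,"rz":0},{"hand":1,"dx":0,"dy":0,"dz":0,"rx":0,"ry":0,"rz":0}])

```text
time: 27.6
ee_pos: [0.5331, -0.0256, 0.1571]
ee_rot: [-0.016, 1.0, 0.0, -0.0]
contact_force: [-0.1, 0.2, -1.5]
grip_width: 0.531
grip_force: 12.0
```

>>> move_arm(targets=[{"hand":1,"dx":0,"dy":0,"dz":0.05,"rx":0,"ry":0,"rz":0},{"hand":1,"dx":0,"dy":0,"dz":0.05,"rx":0,"ry":0,"rz":0},{"hand":1,"dx":0,"dy":0,"dz":0,"rx":0,"ry":0,"rz":0}])

```text
time: 27.9
ee_pos: [0.5332, -0.0256, 0.157]
ee_rot: [-0.016, 1.0, 0.0, 0.0]
contact_force: [-1.9, -0.2, 5.0]
grip_width: 0.532
grip_force: 12.0
```

The guard is seated, with the TCP at 0.157 as expected. I'll release, rise and check.

>>> move_arm(targets=[{"hand":0.25,"dx":0,"dy":0,"dz":0,"rx":0,"ry":0,"rz":0},{"hand":0.25,"dx":0,"dy":0,"dz":0,"rx":0,"ry":0,"rz":0},{"hand":0.25,"dx":0,"dy":0,"dz":0,"rx":0,"ry":0,"rz":0},{"hand":0.25,"dx":0,"dy":0,"dz":-1,"rx":0,"ry":0,"rz":0},{"hand":0.25,"dx":0,"dy":0,"dz":-3,"rx":0,"ry":0,"rz":0},{"hand":0.25,"dx":-1,"dy":0,"dz":-4,"rx":0,"ry":0,"rz":0},{"hand":0.25,"dx":-2,"dy":0,"dz":-3,"rx":0,"ry":0,"rz":0},{"hand":0.25,"dx":-2,"dy":0,"dz":-1,"rx":0,"ry":0,"rz":0}])

```text
time: 28.7
ee_pos: [0.5848, -0.0242, 0.2821]
ee_rot: [-0.016, 1.0, -0.001, 0.004]
contact_force: [-0.1, -1.0, -0.3]
grip_width: 0.753
grip_force: 0.0
```

>>> move_arm(targets=[{"hand":0.25,"dx":0,"dy":0,"dz":0,"rx":0,"ry":0,"rz":0},{"hand":0.25,"dx":0,"dy":0,"dz":0,"rx":0,"ry":0,"rz":0}])

```text
time: 28.9
ee_pos: [0.5828, -0.0241, 0.2758]
ee_rot: [-0.016, 1.0, 0.0, -0.001]
contact_force: [0.2, -0.5, -0.0]
grip_width: 0.745
grip_force: 0.0
```

```bash
python3 - <<'E'
from h import *
c=cal("wrist");im=camera("wrist")[:,:,::-1];cv2.imwrite("pics/w9.png",im)
h=np.array([.5301,-.0261,.0]);a=np.radians(1.7);u=np.array([np.cos(a),np.sin(a),0])
print("dowels expected px",proj(c,[h+k*.0665*u+[0,0,.059] for k in(-1,1)]).round(1))
x0,y0=120,0;crop=cv2.resize(im[0:250,120:440],(768,600));cv2.imwrite("pics/w9c.png",crop)
u0,v0=proj(c,[[.5331,-.0256,.079]])[0];m=im.max(2)<70;w=np.zeros_like(m);w[max(0,int(v0)-75):min(240,int(v0)+75),int(u0)-40:int(u0)+40]=1
m=cv2.morphologyEx((m&w).astype(np.uint8),cv2.MORPH_CLOSE,np.ones((11,11)));print("guard",rect(c,biggest(m),.079))
E
```

```text
dowels expected px [[281.7  69.9]
 [281.5 217.4]]
guard [532.9, -25.4, 102.1, 47.7, 1.8]
```

View pics/w9c.png

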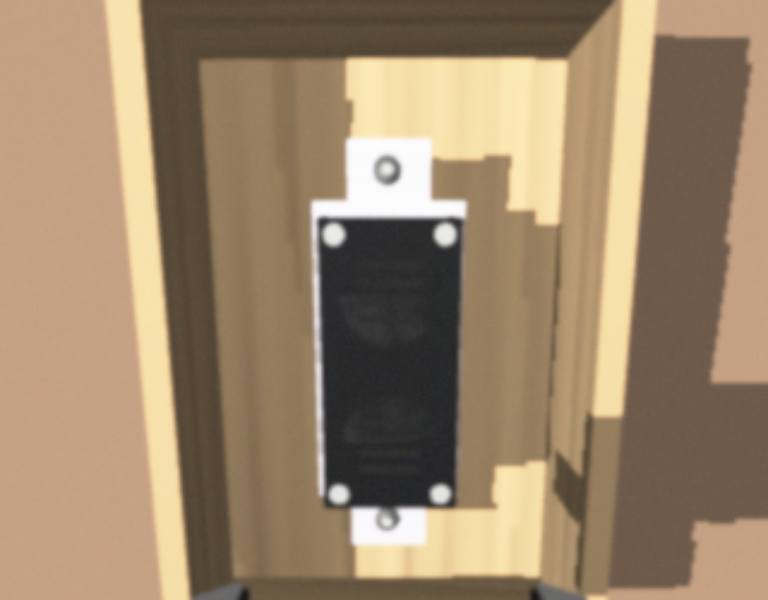

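Both dowels stand in their holes, at crop (387,169) and (387,519). The guard lies square between them, centred within 3 mm at the right height and clear of the gripper. I'll hand in.

```bash
python3 -c "
from bench import hand_in
print(hand_in())"
```

```text
the job is handed in; nothing more can be done
None
```

The gearbox is packed and handed in at about 29 s of the 72 s: the housing is on the crate floor, the cover is home on both dowels, and the guard lies flat over the boss; the judge's result was not shown.

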